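# Unlock the shuttle drawer and set out the shield can

## Robot

A 7-joint arm with a two-finger parallel gripper is mounted at the origin on the work surface. World frame = base frame: x ahead of the robot, y to its left, z up, the work surface at z = 0. Lengths are in mm, angles in rad, forces in N, time in s.
With the tool pointing down it reaches from about 425 to 875 mm from the base axis. Payload 4.7 kg.
Tool frame: the origin (TCP) lies between the finger pads; the fingertips stand 19 mm ahead of it and the grasp point (between the pads) is the TCP; z points along the fingers, y is the line along which they close (so a half turn about z gives the same grasp; the last joint's range is limited). The gripper opens to 85 mm and grips with 20 to 120 N. Pads are 22 mm wide; open, the fingers measure 114 mm over their backs; the gripper's body (76 mm by 85 mm) begins 54 mm behind the grasp point. The pads swing forward as they close: fully open they stand 13 mm farther back than shut.
Start: joints at [-1.14, 0.321, -0.07, 1.45, 0.023, 1.371, -0.057], TCP at [263.17, 594.36, 250.349] pointing down, gripper open.
Joint ranges: [-2.86, 2.86], [-0.3, 2.09], [-1.38, 1.24], [0.06, 2.45], [-1.56, 4.7], [0.09, 2.05], [-2.69, 2.69]. Speed limits (rad/s): [2.57, 2.57, 3.14, 3.14, 3.14, 3.14, 3.14].

## Interface

Orientations are given as a unit quaternion [w, x, y, z].
In Python, from bench import manip gives the robot as it stands.
- The arm moves only by the shell command python3 -m crank 'ROWS' [FORCE]. ROWS is text: rows parted by semicolons, each of 5 numbers parted by spaces: the shift along the tool's x, y, z in cm, then the turn about the tool's z in degrees, then the opening, from 0 (shut) to 1 (fully open). In form: x y z spin jaw; .... A call has exactly 5 rows; each row is the pose to reach, as a shift and turn from the pose commanded when the call began, along the tool's axes at that moment; what a row does not reach only later rows make up. A row lasts 1/8 s, in which the tool goes at most 62.5 mm and 10.7 degrees, less where a joint would pass 70% of its speed; a pose out of reach is approached as far as the arm can. A call with a gripper value outside its range is refused whole. The fingers move at their own pace and stop on an object; FORCE is the grip in N (left out, the last holds). Time passes only in rows, so rows that repeat a pose let the fingers close, or fill a call up. It gives the time, the measured TCP pose, the force, the opening and the grip force at its end, in the units of the state.
- manip.get_state(): the state, without advancing time (a new reading comes with each control period).
- manip.grab_frame(name): name is "scene" or "top" or "wrist"; returns a dict with "frame" (480x640x3 uint8, red, green, blue), "z_map" (480x640 float32, mm along the optical axis (not along the pixel's ray), 0 where there is no reading), "fx", "fy", "cx", "cy" (pixels), "world_to_cam" (4x4, takes a point from world to camera coordinates); the wrist camera has in their place "tool_from_camera" (4x4, takes a point from camera to tool coordinates, whose origin is the TCP and whose axes are the flange's). Camera axes: x right, y down, z forward; pixel columns grow to the right and rows downward; lengths in mm; the calibration is good to about 2 mm. A picture is of the moment at which its call begins: read the wrist's pose just before it.
- manip.hand_in(): hands the job in; it is judged then, once.
Trained networks look in a picture, given as the dict that the camera call returned (one of the last four; its "shot" number tells which), for a name from the list of things; names that differ only in an ending like _2 or _b are one class to them, and where a whole thing is asked for, a point or a joint stands for the part that bears it (a point fixed in the world has none). Each returns a list of dicts, best first, with "p" (0 to 1); they miss things now and then, are a little off and sometimes report something else, mostly with a low value. They report only what shows in the picture. A call takes as long as a camera call. They do not tell look-alikes from the thing itself.
- manip.regions_of(picture, label): "mask" (480x640 bool, what is visible of it) and "rect" ([left, top, width, height] in pixels, round what is visible of it).
The state is a dict: "time": time; "q": joint angles; "qvel": joint speeds; "joint_efforts": joint torques, N m; "eef_pos": TCP position; "tool_rot": TCP orientation; "ft_force": force on the tool from outside, world axes, zero at the start; "ft_torque": the same for the moment, N m; "grip_width": opening from 0.0 (shut) to 1.0 (fully open); "grasp_force": force on a finger pad.
Only numpy, scipy, OpenCV 4.12 (cv2) and the standard library are available. Lean on these libraries where they do the work, as an engineer would, in place of code of your own. Each camera call takes 0.05 s, during which the arm holds its last target. There are 200 camera calls.

## Task

Unlock the grey shuttle box on the bench: pull its spring pin straight up by the black knob, turn it about a quarter turn and let it down into the rest notch so that it stays up by itself. Then draw the drawer all the way out by its upright post, lift out the brass can and stand it upright in the middle of the round black pad on the terminal box, leaving the pin parked and the drawer out. Keep the can upright on the way, set it down softly rather than dropping it, and leave the spare can, the jar and the screwdriver where they are.

Things in the scene. Friction and masses are not known exactly. Their poses are not given: they have to be found in the camera images.
- shuttle_box: Fixed grey hood on an 8 mm base plate; its drawer comes out of the open front along own -x. Origin on the bench, on the centre line, 25 mm before the hood's front; x into the hood, z up. Hood x 25 to 175 mm, y -60 to 60, roof at z 85; plate x -30 to 175. The spring pin's steel collar stands on the roof: axis x 60, y 36 mm, 38 mm wide, top at z 109.
- pin_head (a point): Centre of the spring pin's round black knob: 26 mm in diameter, 30 mm high, on the pin's upright axis; it lifts and turns with the pin. A pale strip across its top shows the direction of the cross bar inside the collar (own x). Pin down: centre at z 136 mm, strip along the box's x, 12 mm gap from the knob's underside to the collar's top. May be pinched from any side.
- pin_lift (a joint): Pull-up of the pin, m: 0 down (drawer locked), 0.020 upper stop. Spring: 4 N at 0, 10 N at 0.020. A cross bar along the strip lies in a slot of the collar and bars turning until 0.014 (pull to 0.016-0.019, then turn). Let down after the turn, the bar rests in a 4 mm deep notch, pin held at about 0.010. At 0.014 it would stand on the ridge: not parked. Drawer free from 0.008.
- pin_turn (a joint): Turn of the pin's knob, rad, counter-clockwise from above positive; 0: strip along the box's x. Limits -1.65 to 1.65. The bar drops into the broad rest notch when turned either way by 1.05 to 1.65 (1.3 is good). Light friction only.
- drawer (a joint): How far the drawer is drawn out, m: 0 shut, 0.100 fully out at its stop. Slides along the box's -x with about 1.5 N friction and stays where it is left. While the pin is down it moves only about 1 mm.
- drawer_post (a point): On the axis of the drawer's upright round steel post, at grip height (z 52 mm); own x is the box's x. Post 16 mm in diameter, z 17 to 77 mm, on a small foot, 33 mm in front of the drawer's front plate (110 mm wide, top at z 72). Drawer shut: at box x -15, y 0 mm; it travels with the drawer.
- can_mid (a point): Centre of the brass shield can: upright cylinder, 28 mm in diameter, 60 mm tall, about 90 g, its foot at z 16 mm in the drawer, in a square tray 36 mm inside, lip up to z 24. Drawer shut: inside the hood, about box x 80, y 0 mm; drawer out: about x -20, 45 mm before the hood, 95 mm behind the post. Taken across the box's y, fingers have room down to z 27.
- terminal_box: Fixed pale instrument box, 120 mm (x) by 170 mm (y), 55 mm high, ringed by small black sockets 4 mm high on its top. Origin on the bench under its centre.
- pad_top (a point): Centre of the top face of the round black pad on the terminal box: 76 mm in diameter, its face at z 59 mm.
- spare_can_mid (a point): Centre of a second, equal brass can that stands on the bench at one side. Leave it.
- screwdriver: Screwdriver 180 mm long lying on the bench, along its own x. Leave it.
- jar: Closed jar, 48 mm in diameter, 50 mm tall, standing on the bench behind the terminal box; origin at its foot. Leave it.
Mind the look-alikes: they are no part of the job. What is shaped like the terminal_box but orange or purple is not meant. Of the things that look like the shuttle_box, the larger one is meant.

How it is judged (in metres and radians):
On the way, in this order (a step that is already met when the one before it is completed fails the run):
1. the pin is pulled up, turned and resting in its notch, the drawer still shut (value of joint pin_lift between 0.007 and 0.0122 m and (value of joint pin_turn above 0.9 rad or value of joint pin_turn below -0.9 rad) and value of joint drawer below 0.01 m), for 0.2 s.
2. the drawer is drawn out to its stop, the pin still parked, the can still in it (value of joint pin_lift between 0.007 and 0.0122 m and (value of joint pin_turn above 0.9 rad or value of joint pin_turn below -0.9 rad) and value of joint drawer above 0.09 m and height (world z) of can_mid below 0.06 m), for 0.2 s.
At the end, for the whole second after the job is handed in: The can stands upright (within 0.1 rad) and at rest on the black pad, its axis within 18 mm of the pad's centre; the pin rests in its notch (lifted 7 to 12.2 mm, turned at least 0.9 rad either way) and the drawer is drawn out at least 85 mm (horizontal distance between can_mid and pad_top below 0.018 m and z of can_mid in the frame of pad_top between 0.026 and 0.034 m and angle between can_mid's own z axis and vertical below 0.1 rad and linear speed of can below 0.02 m/s and value of joint pin_lift between 0.007 and 0.0122 m and (value of joint pin_turn above 0.9 rad or value of joint pin_turn below -0.9 rad) and value of joint drawer above 0.085 m); the robot touches nothing.
It fails at once if the can is tipped by more than 0.6 rad (angle between can_mid's own z axis and vertical above 0.6 rad).
It fails at once if the can is dropped or slammed on the terminal box (over 60 N) (contact force between can and terminal_box above 60 N).
It fails at once if the spare can, the jar or the screwdriver is moved by more than 30 mm (distance of any of spare_can_mid, jar, screwdriver from where it was at the start of the episode above 0.03 m).
It also fails if it takes over 67 s, if anything falls off the work surface, if the arm or the gripper's body presses on something with over 40 N, if the wrist force passes 120 N, or if a joint passes its speed limit or range.

## Working session

There is one attempt and no reset: what is moved stays moved. The work goes in short steps, Python scripts to look and compute and a shell command to move; the robot and the scene stay as the last step left them, time stands still between calls to the robot, and variables do not carry over. Pictures are saved under pics/ and viewed, at most 10 in all, crops included, and the job is handed in when it is done.

```bash
mkdir -p pics; ls; cat > h.py <<'E'
import numpy as np, cv2
from bench import manip
def pts(f, mask=None):
    z=f["z_map"]; v,u=np.nonzero((z>0) if mask is None else (mask&(z>0)))
    d=z[v,u]; c=np.stack([(u-f["cx"])/f["fx"]*d,(v-f["cy"])/f["fy"]*d,d,np.ones_like(d)])
    return (np.linalg.inv(f["world_to_cam"])@c)[:3].T, u, v
E
python3 - <<'E'
from h import *
s=manip.get_state(); print(s["time"],s["eef_pos"],s["tool_rot"],s["grip_width"])
ims=[]
for n in("scene","top"):
    f=manip.grab_frame(n); cv2.imwrite(f"pics/{n}.png",f["frame"][:,:,::-1])
    for l in("shuttle_box","pin_head","drawer_post","terminal_box","jar","screwdriver","spare_can_mid"):
        for r in manip.regions_of(f,l)[:3]:
            P,u,v=pts(f,r["mask"])
            if len(P): print(n,l,round(r["p"],2),r["rect"],np.median(P,0).round(),P.min(0).round(),P.max(0).round())
E
```

```text
pics
0.0 [262.9931888 593.8633035 249.2181528] [-1.42709511e-04  2.06892877e-01  9.78363121e-01 -9.59312362e-04] 0.9988909575578067
scene shuttle_box 0.72 [363.4, 246.5, 70.5, 96.2] [689. 104.  83.] [488.  38.  -5.] [749. 225. 154.]
scene shuttle_box 0.64 [255.1, 324.3, 23.1, 33.6] [ 684. -191.   42.] [ 650. -213.   -3.] [ 698. -164.   54.]
scene shuttle_box 0.6 [454.8, 254.2, 72.7, 70.8] [705. 318.  60.] [548. 281.  -5.] [753. 432. 113.]
scene pin_head 0.45 [409.5, 248.0, 13.9, 19.2] [635. 154. 143.] [617. 143.  99.] [645. 167. 154.]
scene pin_head 0.45 [502.8, 257.1, 7.5, 12.8] [668. 353. 105.] [657. 344.  79.] [674. 363. 113.]
scene drawer_post 0.65 [412.1, 249.2, 8.2, 26.2] [635. 154. 142.] [617. 143.  96.] [648. 167. 154.]
scene drawer_post 0.64 [392.1, 251.5, 3.1, 11.1] [552. 135.  70.] [541. 130.  47.] [558. 145.  79.]
scene drawer_post 0.44 [471.5, 261.6, 6.1, 11.1] [610. 325.  47.] [549. 306.  -1.] [637. 372.  61.]
scene terminal_box 0.7 [60.9, 216.8, 89.6, 60.8] [ 300. -505.   54.] [ 154. -621.   -5.] [ 377. -409.   65.]
scene terminal_box 0.66 [196.4, 213.3, 76.8, 50.8] [ 
[... 1206 characters left out ...]
88.7, 78.3] [ 276. -504.   54.] [ 182. -624.   -9.] [ 372. -410.   69.]
top terminal_box 0.59 [349.7, 190.6, 78.7, 68.6] [ 548. -189.   55.] [ 468. -285.   -7.] [633. -92.  69.]
top jar 0.86 [377.4, 171.5, 12.9, 19.3] [ 665. -188.   46.] [ 646. -209.   -6.] [ 692. -166.   60.]
top screwdriver 0.9 [136.5, 217.6, 39.1, 58.6] [452. 378.  21.] [411. 349. -11.] [568. 450.  32.]
top screwdriver 0.33 [379.1, 171.9, 14.9, 19.2] [ 667. -188.   47.] [ 647. -211.   -4.] [ 704. -169.   60.]
top spare_can_mid 0.73 [349.3, 189.9, 73.4, 66.5] [ 549. -189.   55.] [ 469. -292.   -9.] [635. -92.  69.]
top spare_can_mid 0.67 [479.7, 235.0, 17.5, 16.5] [ 506. -446.   52.] [ 494. -479.  -10.] [ 531. -435.   71.]
```

```bash
python3 - <<'E'
from h import *
f=manip.grab_frame("top"); im=f["frame"][:,:,::-1][120:390,120:580]
cv2.imwrite("pics/topc.png",cv2.resize(im,None,fx=1.73,fy=1.73,interpolation=3))
def fit(P,lo,hi):
    Q=P[(P[:,2]>lo)&(P[:,2]<hi)]; r=cv2.minAreaRect(Q[:,:2].astype(np.float32)); return len(Q),np.round(r[0],1),np.round(r[1],1),round(r[2],1)
P,u,v=pts(f)
def box(x0,x1,y0,y1): return P[(P[:,0]>x0)&(P[:,0]<x1)&(P[:,1]>y0)&(P[:,1]<y1)]
print("hood",fit(box(540,780,30,210),80,90))
print("knob",fit(box(600,660,130,180),143,158), box(600,660,130,180)[:,2].max())
print("post",fit(box(530,570,110,160),70,85))
for n,b in(("A",(460,640,-290,-90)),("B",(230,420,-290,-90)),("C",(170,380,-630,-400))): print(n,fit(box(*b),49,75))
g=manip.grab_frame("scene");P,u,v=pts(g)
print("hood",fit(box(540,780,30,210),80,90))
print("knob",fit(box(600,660,130,180),143,158));print("post",fit(box(530,570,110,160),70,85))
E
```

```text
hood (2177, array([639.8, 117.1]), array([121. , 192.8]), 77.8)
knob (89, array([628.4, 155.7]), array([22.8, 23.4]), 2.4) 156.80750463558866
post (27, array([547.7, 137.9]), array([14.7, 12. ]), 29.1)
A (2863, array([ 552.8, -189.7]), array([167.9, 119.2]), 68.6)
B (2996, array([ 327.1, -193.5]), array([169.3, 117.6]), 66.9)
C (3108, array([ 276. , -509.8]), array([170.1, 119.2]), 54.3)
hood (2704, array([661.6, 113.4]), array([121.4, 154.3]), 77.3)
knob (102, array([630.9, 156. ]), array([23.8, 25.3]), 68.4)
post (38, array([549.5, 136.9]), array([13.9, 15.6]), 68.8)
```

View pics/topc.png

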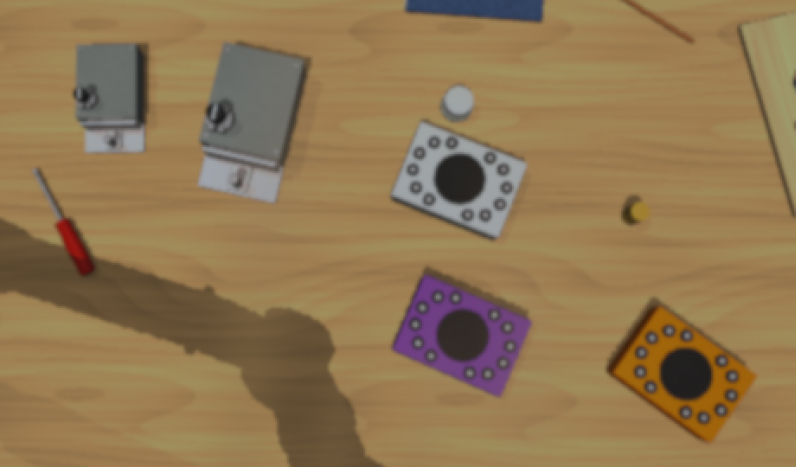

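View pics/scene.png

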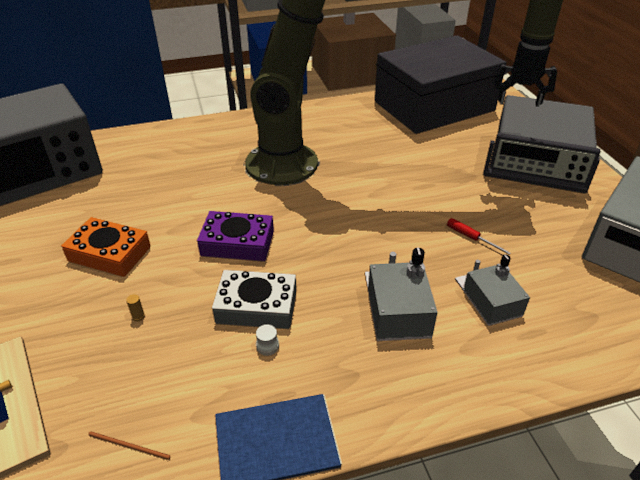

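The top view shows the large grey box at crop pixel (255,105), with its post at (238,180) and its knob at (218,115). The white terminal box and its pad are at (459,178), and the spare can is at (635,210). The scene view agrees. From these the box yaw is about -12.5°. The post, knob and hood all fit the dimensions given.

```bash
cat >> h.py <<'E'
from scipy.spatial.transform import Rotation as R
def pose():
    s=manip.get_state(); w,x,y,z=s["tool_rot"]; return s, R.from_quat([x,y,z,w]).as_matrix()
def go(x,y,z,yaw=None):
    "shift in tool cm and spin deg to reach world point with tool-y azimuth yaw"
    s,M=pose(); d=M.T@(np.array([x,y,z])-s["eef_pos"])/10
    a=np.degrees(np.arctan2(M[1,1],M[0,1])); sp=0 if yaw is None else -((yaw-a+180)%360-180)
    print("at",s["eef_pos"].round(1),"yaw",round(a,1),"t",round(s["time"],2),"jaw",round(s["grip_width"],3),"F",s["ft_force"].round(1),"-> rows",d.round(2),"spin",round(sp,1))
A=np.radians(-12.5); BX=np.array([np.cos(A),np.sin(A)]); BY=np.array([-BX[1],BX[0]]); O=np.array([563.2,134.1])
def box(x,y): return O+x*BX+y*BY
def wpts(f,M,p,mask=None):
    z=f["z_map"]; v,u=np.nonzero((z>0) if mask is None else (mask&(z>0))); d=z[v,u]
    c=np.stack([(u-f["cx"])/f["fx"]*d,(v-f["cy"])/f["fy"]*d,d,np.ones_like(d)])
    return (M@(f["tool_from_camera"]@c)[:3]).T+p
E
python3 -c "
from h import *
print(box(60,36),box(-15,0)); go(*box(60,36),240,2.5)"
```

```text
[629.56958653 156.26027942] [548.55555989 137.34659421]
at [263.2 594.4 250.4] yaw 66.1 t 0.9 jaw 1.001 F [-0.4  0.5 -0. ] -> rows [-51.24 -25.23   1.03] spin 63.6
```

```bash
python3 -m crank '-5 -2.5 0 10 1; -10.2 -5 0 20 1; -15.4 -7.6 0 30 1; -20.5 -10 0 40 1; -25.6 -12.6 0 50 1' 80
python3 -c "
from h import *
go(*box(60,36),240,2.5)"
```

```text
time: 1.52
eef_pos: [447.3, 374.1, 250.6]
tool_rot: [0.0, 0.603, 0.798, 0.0]
ft_force: [0.6, 0.0, -0.3]
grip_width: 0.999
grasp_force: 0.0
at [447.3 374.1 250.6] yaw 15.8 t 1.52 jaw 0.999 F [ 0.6  0.  -0.3] -> rows [-25.92  11.61   1.06] spin 13.3
```

```bash
python3 -m crank '-5.2 2.3 0.2 3 1; -10.4 4.6 0.4 6 1; -15.6 7 0.6 10 1; -20.8 9.3 0.8 13.3 1; -25.9 11.6 1.1 13.3 1'
python3 - <<'E'
from h import *
go(*box(60,36),160,2.5)
s,M=pose(); f=manip.grab_frame("wrist"); cv2.imwrite("pics/w1.png",f["frame"][:,:,::-1])
print(f["tool_from_camera"].round(2))
P=wpts(f,M,s["eef_pos"])
Q=P[(P[:,2]>135)&(P[:,2]<157)&(abs(P[:,0]-630)<30)&(abs(P[:,1]-156)<30)]
print("knob",len(Q),cv2.minEnclosingCircle(Q[:,:2].astype(np.float32)),Q[:,2].max())
Q=P[(P[:,2]>80)&(P[:,2]<90)]; r=cv2.minAreaRect(Q[:,:2].astype(np.float32)); print("hood",len(Q),r)
E
```

```text
time: 2.15
eef_pos: [630.7, 157.6, 239.7]
tool_rot: [0.0, 0.69, 0.724, 0.0]
ft_force: [1.1, -0.3, -0.6]
grip_width: 1.0
grasp_force: 0.0
at [630.7 157.6 239.7] yaw 2.8 t 2.15 jaw 1.0 F [ 1.1 -0.3 -0.6] -> rows [-0.13 -0.13  7.97] spin 0.3
[[   0.     -0.96   -0.27   68.53]
 [   1.      0.      0.      0.13]
 [  -0.     -0.27    0.96 -122.81]
 [   0.      0.      0.      1.  ]]
knob 2004 ((628.3641357421875, 158.4438018798828), 13.124457359313965) 152.73127235517063
hood 30509 ((660.0433959960938, 114.36012268066406), (120.92903137207031, 150.5081329345703), 77.53136444091797)
```

View pics/w1.png

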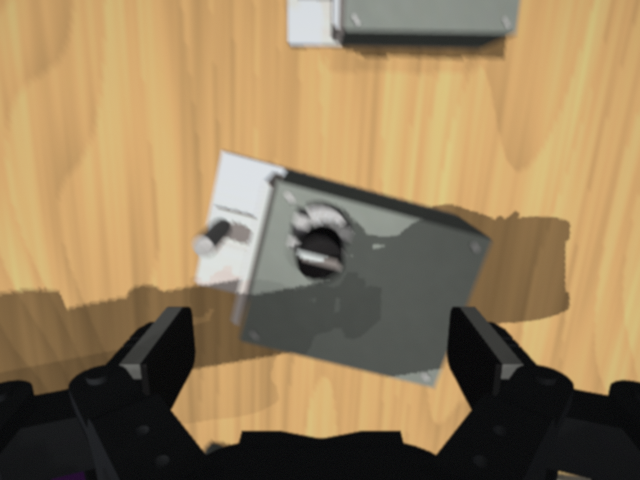

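The wrist view shows the knob at (320,250) with its strip along the box's x. From this hood and knob fit I set the box origin to (562.2,136.1).

```bash
sed -i 's/O=np.array(.*/O=np.array([562.2,136.1])/' h.py; python3 -c "
from h import *
go(628.5,158.3,137,2.5)"
```

```text
at [634.9 147.7 238.9] yaw 2.2 t 2.2 jaw 1.002 F [ 2.5 -6.6  0.5] -> rows [ 1.16 -0.64 10.18] spin -0.3
```

The pose was still settling, so I'll hold and measure again.

```bash
python3 -m crank '0 0 2 0 1; 0 0 2 0 1; 0 0 2 0 1; 0 0 2 0 1; 0 0 2 0 1'
python3 - <<'E'
from h import *
s,M=pose(); f=manip.grab_frame("wrist"); 
P=wpts(f,M,s["eef_pos"])
Q=P[(P[:,2]>135)&(P[:,2]<157)&(abs(P[:,0]-630)<30)&(abs(P[:,1]-156)<30)]
print("knob",len(Q),cv2.minEnclosingCircle(Q[:,:2].astype(np.float32)),Q[:,2].max())
Q=P[(P[:,2]>80)&(P[:,2]<90)]; r=cv2.minAreaRect(Q[:,:2].astype(np.float32)); print("hood",len(Q),r)
go(628.5,158.3,137,2.5)
E
```

```text
time: 2.82
eef_pos: [629.6, 159.6, 220.0]
tool_rot: [0.0, 0.689, 0.725, 0.001]
ft_force: [-0.5, -0.5, 0.2]
grip_width: 0.999
grasp_force: 0.0
knob 2386 ((628.5464477539062, 158.75196838378906), 12.902087211608887) 152.6442263576996
hood 33201 ((660.043701171875, 114.35356140136719), (121.16224670410156, 150.46592712402344), 77.54883575439453)
at [629.6 159.4 219.9] yaw 2.9 t 2.88 jaw 1.003 F [ 0.9  0.  -0.3] -> rows [-0.11 -0.12  8.29] spin 0.4
```

```bash
python3 -m crank '-0.1 -0.1 3 0 1; -0.1 -0.1 5 0 1; -0.1 -0.1 7 0 1; -0.1 -0.1 8.3 0 1; -0.1 -0.1 8.3 0 1'
python3 -m crank '0 0 0 0 0.2; 0 0 0 0 0.2; 0 0 0 0 0.2; 0 0 0 0 0.2; 0 0 0 0 0.2' 80
python3 -m crank '0 0 0 0 0.2; 0 0 -0.6 0 0.2; 0 0 -1.2 0 0.2; 0 0 -1.75 0 0.2; 0 0 -1.75 0 0.2' 80
```

```text
time: 3.5
eef_pos: [628.0, 157.7, 135.1]
tool_rot: [-0.0, 0.689, 0.724, -0.001]
ft_force: [-0.7, -0.1, -0.6]
grip_width: 0.999
grasp_force: 0.0
time: 4.12
eef_pos: [628.8, 158.0, 137.1]
tool_rot: [0.0, 0.689, 0.724, 0.0]
ft_force: [-2.6, -0.5, 5.9]
grip_width: 0.283
grasp_force: 78.2
time: 4.75
eef_pos: [628.5, 157.9, 153.4]
tool_rot: [-0.0, 0.689, 0.724, -0.0]
ft_force: [2.8, 1.3, -8.1]
grip_width: 0.283
grasp_force: 79.0
```

```bash
python3 -m crank '0 0 -0.05 -10 0.2; 0 0 -0.05 -20 0.2; 0 0 -0.05 -30 0.2; 0 0 -0.05 -40 0.2; 0 0 -0.05 -45 0.2'
python3 -m crank '0 0 0 -10 0.2; 0 0 0 -20 0.2; 0 0 0 -30 0.2; 0 0 0 -30 0.2; 0 0 0 -30 0.2'
python3 -c "
from h import *
s,M=pose();go(628.5,158.3,147,77.5);print(s['ft_torque'])"
```

```text
time: 5.38
eef_pos: [628.3, 157.8, 153.6]
tool_rot: [-0.0, 0.358, 0.934, -0.0]
ft_force: [1.6, 1.1, -9.4]
grip_width: 0.28
grasp_force: 79.1
time: 6.0
eef_pos: [628.2, 157.7, 153.7]
tool_rot: [-0.001, 0.108, 0.994, -0.0]
ft_force: [1.6, 0.6, -9.2]
grip_width: 0.281
grasp_force: 79.0
at [628.2 157.7 153.7] yaw 77.7 t 6.0 jaw 0.281 F [ 1.6  0.6 -9.2] -> rows [-0.01  0.06  0.67] spin 0.2
[ 0.17018655 -0.47026601 -0.01283791]
```

Turned 75° with little torque. Now I'll lower it into the notch and check that it rests there before releasing.

```bash
python3 -m crank '0 0 0.2 0 0.2; 0 0 0.4 0 0.2; 0 0 0.6 0 0.2; 0 0 0.7 0 0.2; 0 0 0.7 0 0.2'
python3 -m crank '0 0 0 0 0.2; 0 0 0 0 0.4; 0 0 0 0 0.7; 0 0 0 0 1; 0 0 0 0 1'
python3 -m crank '0 0 0 0 1; 0 0 -3 0 1; 0 0 -6 0 1; 0 0 -9 0 1; 0 0 -9 0 1'
python3 -m crank '0 0 0 0 1; 0 0 0 0 1; 0 0 0 0 1; 0 0 0 0 1; 0 0 0 0 1'
python3 - <<'E'
from h import *
s,M=pose(); f=manip.grab_frame("wrist"); cv2.imwrite("pics/w2.png",f["frame"][:,:,::-1])
P=wpts(f,M,s["eef_pos"])
Q=P[(P[:,2]>135)&(P[:,2]<177)&(abs(P[:,0]-630)<30)&(abs(P[:,1]-156)<30)]
print("knob",len(Q),cv2.minEnclosingCircle(Q[:,:2].astype(np.float32)),np.percentile(Q[:,2],[50,90,99]))
Q=P[(P[:,2]>80)&(P[:,2]<90)];print(np.median(Q[:,2]))
x,y=box(-15,0);q=P[(abs(P[:,0]-x)<25)&(abs(P[:,1]-y)<25)&(P[:,2]>65)]
print("post",box(-15,0),len(q),q.mean(0) if len(q) else 0)
go(*box(-15,0),170,77.5)
E
```

```text
time: 6.62
eef_pos: [628.4, 157.8, 147.3]
tool_rot: [-0.0, 0.106, 0.994, -0.0]
ft_force: [0.3, -0.1, -7.5]
grip_width: 0.281
grasp_force: 79.3
time: 7.25
eef_pos: [629.0, 158.0, 147.9]
tool_rot: [0.0, 0.106, 0.994, 0.0]
ft_force: [-0.8, 0.3, 0.0]
grip_width: 0.992
grasp_force: 0.0
time: 7.88
eef_pos: [630.2, 158.2, 240.5]
tool_rot: [0.003, 0.106, 0.994, 0.001]
ft_force: [-0.3, -0.5, 0.6]
grip_width: 0.998
grasp_force: 0.0
time: 8.5
eef_pos: [628.6, 157.8, 237.2]
tool_rot: [-0.0, 0.106, 0.994, -0.0]
ft_force: [-0.4, 0.5, 0.7]
grip_width: 1.001
grasp_force: 0.0
knob 2423 ((628.0624389648438, 158.1660919189453), 12.984779357910156) [159.74881653 160.86440062 161.7558459 ]
84.18198600560663
post [547.55555989 139.34659421] 511 [547.6466593  139.51684242  75.59774317]
at [628.6 157.8 237.3] yaw 77.8 t 8.55 jaw 1.002 F [ 0.4 -0.2 -0.4] -> rows [ 7.54 -3.52  6.73] spin 0.3
```

View pics/w2.png

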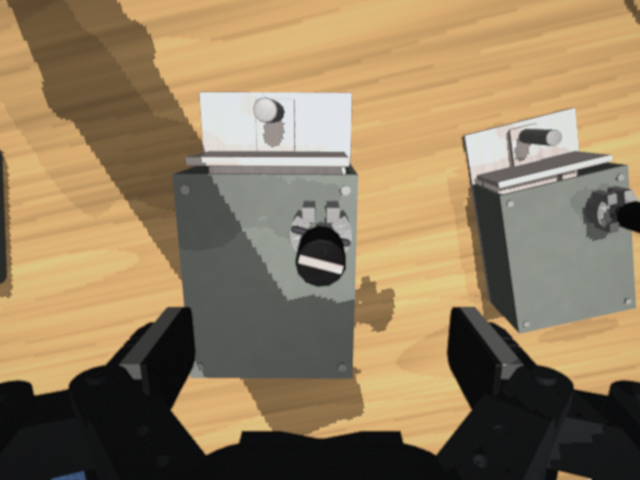

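The picture shows the knob at (320,255) with its strip now across the box. Its top is at about 161 mm, which means the pin is lifted 10 mm and parked. The post is at (268,110), or world (547.6,139.4).

```bash
python3 -m crank '3.8 -1.8 0 0 1; 7.6 -3.5 0 0 1; 7.6 -3.5 4 0 1; 7.6 -3.5 7 0 1; 7.6 -3.5 7 0 1'
python3 -c "
from h import *
go(547.6,139.4,54,77.5)"
```

```text
time: 9.18
eef_pos: [545.2, 139.2, 165.2]
tool_rot: [-0.002, 0.106, 0.994, -0.001]
ft_force: [0.3, -0.6, 0.5]
grip_width: 0.997
grasp_force: 0.0
at [545.2 139.2 165.2] yaw 77.8 t 9.18 jaw 0.997 F [ 0.3 -0.6  0.5] -> rows [-0.27  0.1  11.12] spin 0.3
```

```bash
python3 -m crank '0 0 3.5 0 1; 0 0 7 0 1; 0 0 10 0 1; 0 0 11.3 0 1; 0 0 11.3 0 1'
python3 -m crank '0 0 0 0 0.1; 0 0 0 0 0.1; 0 0 0 0 0.1; 0 0 0 0 0.1; 0 0 0 0 0.1' 40
python3 -c "
from h import *
x,y=box(-117,0); go(x,y,54,77.5)"
```

```text
time: 9.8
eef_pos: [547.4, 139.8, 54.7]
tool_rot: [0.0, 0.106, 0.994, -0.0]
ft_force: [-0.1, -0.3, 0.3]
grip_width: 1.001
grasp_force: 0.0
time: 10.42
eef_pos: [547.0, 138.9, 54.9]
tool_rot: [-0.0, 0.106, 0.994, -0.0]
ft_force: [-2.6, -2.7, 5.2]
grip_width: 0.174
grasp_force: 39.1
at [547.  138.9  54.9] yaw 77.8 t 10.43 jaw 0.174 F [-2.6 -2.7  5.2] -> rows [10.16  0.11  0.09] spin 0.3
```

```bash
python3 -m crank '1.2 0 0 0 0.1; 2.5 0 0 0 0.1; 4 0 0 0 0.1; 5.5 0 0 0 0.1; 7 0 0 0 0.1'
python3 -m crank '1 0 0 0 0.1; 2 0 0 0 0.1; 2.7 0 0 0 0.1; 3.1 0.05 0 0 0.1; 3.1 0.05 0 0 0.1'
python3 -c "
from h import *
x,y=box(-115,0); go(x,y,54,77.5)"
```

```text
time: 11.05
eef_pos: [477.9, 154.1, 54.8]
tool_rot: [0.0, 0.106, 0.994, -0.0]
ft_force: [1.0, -4.2, 6.4]
grip_width: 0.177
grasp_force: 40.3
time: 11.68
eef_pos: [449.3, 160.4, 54.9]
tool_rot: [0.002, 0.106, 0.994, -0.0]
ft_force: [4.7, -6.0, 3.3]
grip_width: 0.177
grasp_force: 40.0
at [449.3 160.4  54.9] yaw 77.8 t 11.68 jaw 0.177 F [ 4.7 -6.   3.3] -> rows [-0.05  0.07  0.09] spin 0.3
```

```bash
python3 -m crank '0 0 0 0 0.1; 0 0 0 0 0.5; 0 0 0 0 1; 0 0 0 0 1; 0 0 0 0 1'
python3 -m crank '0 0 -4 0 1; 0 0 -8 0 1; 0 0 -13 0 1; -3 0 -15 0 1; -6 0 -15 0 1'
python3 -m crank '-2 0 0 0 1; -2 0 0 0 1; -2 0 0 0 1; -2 0 0 0 1; -2 0 0 0 1'
python3 - <<'E'
from h import *
s,M=pose(); f=manip.grab_frame("wrist"); cv2.imwrite("pics/w3.png",f["frame"][:,:,::-1])
P=wpts(f,M,s["eef_pos"])
for n,b,lo in(("can",box(-20,0),68),("post",box(-115,0),68)):
    q=P[(np.hypot(P[:,0]-b[0],P[:,1]-b[1])<24)&(P[:,2]>lo)&(P[:,2]<90)]
    print(n,b,len(q), len(q) and (cv2.minEnclosingCircle(q[:,:2].astype(np.float32)),np.median(q[:,2])))
Q=P[(P[:,2]>140)&(P[:,2]<177)&(abs(P[:,0]-628)<20)&(abs(P[:,1]-158)<20)]
print("knob",len(Q),len(Q) and np.percentile(Q[:,2],[90,99]))
go(*box(-20,0),52,77.5)
E
```

```text
time: 12.3
eef_pos: [448.0, 161.8, 54.2]
tool_rot: [-0.0, 0.106, 0.994, 0.0]
ft_force: [0.2, 0.5, 0.8]
grip_width: 0.992
grasp_force: 0.0
time: 12.92
eef_pos: [508.8, 149.5, 207.0]
tool_rot: [0.002, 0.106, 0.994, 0.001]
ft_force: [-0.8, -0.1, -0.8]
grip_width: 1.002
grasp_force: 0.0
time: 13.55
eef_pos: [526.0, 144.9, 204.5]
tool_rot: [0.0, 0.106, 0.994, 0.0]
ft_force: [-0.5, -0.8, 0.3]
grip_width: 0.998
grasp_force: 0.0
can [542.67407986 140.42879228] 1533 (((544.0825805664062, 136.9458465576172), 14.046357154846191), np.float64(75.04806082212599))
post [449.92595918 160.9905556 ] 630 (((449.7691955566406, 160.54136657714844), 7.8425726890563965), np.float64(75.98575975048071))
knob 136 [145.59042644 147.79525063]
at [526.2 144.8 204.5] yaw 77.8 t 13.6 jaw 1.004 F [1.  0.4 0.5] -> rows [-1.7  -0.09 15.25] spin 0.3
```

View pics/w3.png

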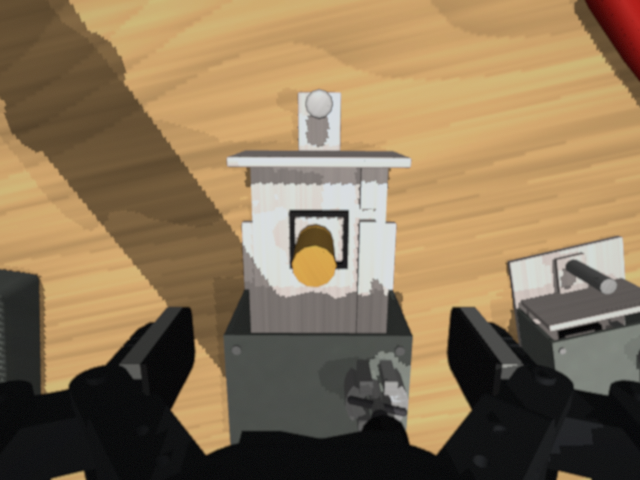

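The can shows upright in its tray at (314,260), world (544.1,136.9). The drawer is fully out, with the post where expected.

```bash
python3 -c "
from h import *
go(544.1,136.9,52,77.5)"
```

```text
at [526.2 144.8 204.5] yaw 77.8 t 13.6 jaw 1.004 F [1.  0.4 0.5] -> rows [-1.91 -0.4  15.25] spin 0.3
```

```bash
python3 -m crank '-1.9 -0.4 3 0 1; -1.9 -0.4 8 0 1; -1.9 -0.4 12 0 1; -1.9 -0.4 15.2 0 1; -1.9 -0.4 15.2 0 1'
python3 -m crank '0 0 0 0 0.25; 0 0 0 0 0.25; 0 0 0 0 0.25; 0 0 0 0 0.25; 0 0 0 0 0.25' 40
python3 -m crank '0 0 -0.5 0 0.25; 0 0 -1.5 0 0.25; 0 0 -3 0 0.25; 0 0 -5 0 0.25; 0 0 -7 0 0.25'
python3 -m crank '0 0 -2 0 0.25; 0 0 -4 0 0.25; 0 0 -5.5 0 0.25; 0 0 -6 0 0.25; 0 0 -6 0 0.25'
python3 - <<'E'
from h import *
f=manip.grab_frame("top")
P,u,v=pts(f); z=P[:,2]; c=f["frame"][v,u].astype(int).max(1)
m=(abs(P[:,0]-552)<38)&(abs(P[:,1]+190)<38)&(c<70)&(abs(z-58)<8); Q=P[m]
print("pad",len(Q),cv2.minEnclosingCircle(Q[:,:2].astype(np.float32)),Q.mean(0), Q.min(0),Q.max(0))
go(552.8,-189.7,185)
E
```

```text
time: 14.22
eef_pos: [541.9, 136.2, 49.9]
tool_rot: [-0.003, 0.106, 0.994, -0.001]
ft_force: [-0.0, 0.3, 0.1]
grip_width: 0.997
grasp_force: 0.0
time: 14.85
eef_pos: [545.0, 137.0, 53.6]
tool_rot: [0.001, 0.106, 0.994, 0.0]
ft_force: [-1.6, 1.0, 5.6]
grip_width: 0.305
grasp_force: 39.0
time: 15.48
eef_pos: [544.5, 136.7, 123.9]
tool_rot: [0.0, 0.106, 0.994, 0.0]
ft_force: [0.4, 0.4, -0.4]
grip_width: 0.304
grasp_force: 39.3
time: 16.1
eef_pos: [544.3, 136.7, 182.4]
tool_rot: [0.0, 0.106, 0.994, 0.0]
ft_force: [0.2, 0.1, -0.9]
grip_width: 0.308
grasp_force: 39.3
pad 572 ((554.1321411132812, -189.2600555419922), 35.64268493652344) [ 553.48439498 -189.88962861   57.53169781] [ 519.83396971 -224.90258917   50.34262405] [ 587.25949596 -156.43584382   65.9547612 ]
at [544.  136.6 181.8] yaw 77.8 t 16.15 jaw 0.309 F [-1.3  0.1 -0.7] -> rows [ -7.75 -31.71  -0.31] spin 0
```

```bash
python3 -m crank '-0.5 -2 0 0 0.25; -1.5 -6 0 0 0.25; -2.6 -10.5 0 0 0.25; -3.7 -15 0 0 0.25; -4.8 -19.5 0 0 0.25'
python3 -m crank '-1 -4.2 0 0 0.25; -1.8 -7.5 0 0 0.25; -2.1 -8.7 0 0 0.25; -2.1 -8.7 0 0 0.25; -2.1 -8.7 0 0 0.25'
python3 - <<'E'
from h import *
s,M=pose(); f=manip.grab_frame("wrist"); cv2.imwrite("pics/w4.png",f["frame"][:,:,::-1])
P=wpts(f,M,s["eef_pos"])
col=f["frame"][f["z_map"]>0].astype(int)
Q=P[(P[:,2]>48)&(P[:,2]<56)]; r=cv2.minAreaRect(Q[:,:2].astype(np.float32)); print("box",len(Q),r)
m=(abs(P[:,2]-59)<2.5)&(np.hypot(P[:,0]-553,P[:,1]+190)<43)&(col.max(1)<80); Q=P[m]
print("pad",len(Q),cv2.minEnclosingCircle(Q[:,:2].astype(np.float32)),np.median(Q[:,2]))
go(553.5,-189.8,100)
E
```

```text
time: 16.77
eef_pos: [549.1, -67.4, 181.8]
tool_rot: [-0.0, 0.107, 0.994, -0.0]
ft_force: [-0.0, 0.5, 0.4]
grip_width: 0.306
grasp_force: 39.4
time: 17.4
eef_pos: [552.3, -151.6, 182.0]
tool_rot: [-0.0, 0.105, 0.994, 0.001]
ft_force: [-0.6, -0.9, -0.9]
grip_width: 0.31
grasp_force: 39.4
box 24554 ((620.6565551757812, -112.96855163574219), (358.3951416015625, 190.2779998779297), 68.57272338867188)
pad 10062 ((552.02587890625, -188.46263122558594), 37.65076446533203) 58.13117966018576
at [ 552.4 -151.5  182.1] yaw 78.0 t 17.45 jaw 0.309 F [ 0.1  0.6 -1. ] -> rows [-0.9  -3.73  8.21] spin 0
```

View pics/w4.png

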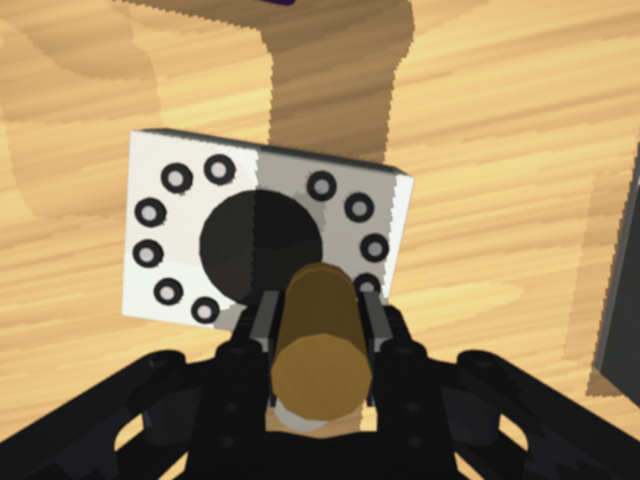

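The pad's centre shows at about (262,250), world (552.1,-188.6). The can is held upright.

```bash
python3 -m crank '-0.4 -2 0 0 0.25; -0.8 -3.65 0 0 0.25; -0.8 -3.65 3 0 0.25; -0.8 -3.65 6 0 0.25; -0.8 -3.65 7.8 0 0.25'
python3 -m crank '0 0 0 0 0.25; 0 0 0 0 0.25; 0 0 0 0 0.25; 0 0 0 0 0.25; 0 0 0 0 0.25'
```

```text
time: 18.08
eef_pos: [551.8, -190.3, 102.8]
tool_rot: [-0.001, 0.106, 0.994, 0.0]
ft_force: [-0.0, 0.7, -1.2]
grip_width: 0.307
grasp_force: 39.4
time: 18.7
eef_pos: [552.6, -190.9, 104.7]
tool_rot: [0.0, 0.106, 0.994, 0.0]
ft_force: [0.5, 0.2, -0.8]
grip_width: 0.308
grasp_force: 39.4
```

```bash
python3 -c "
from h import *
go(552.2,-188.8,97)"
```

```text
at [ 552.6 -190.9  104.7] yaw 77.8 t 18.7 jaw 0.308 F [ 0.5  0.2 -0.8] -> rows [0.08 0.2  0.77] spin 0
```

```bash
python3 -m crank '0.1 0.2 0.2 0 0.25; 0.1 0.2 0.4 0 0.25; 0.1 0.2 0.55 0 0.25; 0.1 0.2 0.65 0 0.25; 0.1 0.2 0.65 0 0.25'
python3 -m crank '0 0 0.05 0 0.25; 0 0 0.05 0 0.25; 0 0 0.1 0 0.25; 0 0 0.1 0 0.25; 0 0 0.1 0 0.25'
```

```text
time: 19.32
eef_pos: [551.7, -188.8, 97.7]
tool_rot: [-0.0, 0.106, 0.994, 0.0]
ft_force: [-0.1, 0.1, -0.3]
grip_width: 0.303
grasp_force: 39.4
time: 19.95
eef_pos: [551.8, -188.7, 96.8]
tool_rot: [0.0, 0.106, 0.994, 0.0]
ft_force: [0.7, 0.7, -0.1]
grip_width: 0.308
grasp_force: 39.4
```

```bash
python3 -m crank '0 0 0.05 0 0.25; 0 0 0.05 0 0.25; 0 0 0.1 0 0.25; 0 0 0.1 0 0.25; 0 0 0.1 0 0.25'
python3 -m crank '0 0 0.03 0 0.25; 0 0 0.05 0 0.25; 0 0 0.08 0 0.25; 0 0 0.1 0 0.25; 0 0 0.1 0 0.25'
```

```text
time: 20.58
eef_pos: [551.9, -188.7, 96.7]
tool_rot: [0.0, 0.106, 0.994, 0.0]
ft_force: [-2.8, 0.9, 6.0]
grip_width: 0.304
grasp_force: 39.7
time: 21.2
eef_pos: [552.0, -188.8, 96.7]
tool_rot: [0.0, 0.106, 0.994, 0.0]
ft_force: [-4.5, 1.8, 11.2]
grip_width: 0.306
grasp_force: 40.1
```

The can is in contact with the pad. I'll ease back slightly, release slowly and retreat straight up.

```bash
python3 -m crank '0 0 -0.1 0 0.25; 0 0 -0.1 0 0.32; 0 0 -0.1 0 0.4; 0 0 -0.1 0 0.6; 0 0 -0.1 0 0.8' 20
python3 -m crank '0 0 0 0 1; 0 0 0 0 1; 0 0 -2 0 1; 0 0 -5 0 1; 0 0 -9 0 1'
python3 -m crank '2 0 -5 0 1; 5 0 -6 0 1; 6 0 -6 0 1; 6 0 -6 0 1; 6 0 -6 0 1'
python3 - <<'E'
from h import *
f=manip.grab_frame("top"); P,u,v=pts(f)
k=P[(np.hypot(P[:,0]-628,P[:,1]-157)<20)&(P[:,2]>140)]; print("knob z",np.percentile(k[:,2],[50,90,99]))
p=P[(np.hypot(P[:,0]-450,P[:,1]-160)<16)&(P[:,2]>65)];print("post",len(p),p.mean(0))
s,M=pose(); w=manip.grab_frame("wrist"); cv2.imwrite("pics/w5.png",w["frame"][:,:,::-1])
P=wpts(w,M,s["eef_pos"]); q=P[(np.hypot(P[:,0]-552,P[:,1]+188)<35)&(P[:,2]>112)&(P[:,2]<130)]
print("can",len(q),len(q) and (cv2.minEnclosingCircle(q[:,:2].astype(np.float32)),np.median(q[:,2]),q[:,2].std()))
go(552,-188,250)
E
```

```text
time: 21.82
eef_pos: [551.8, -188.7, 95.6]
tool_rot: [-0.0, 0.106, 0.994, 0.0]
ft_force: [0.2, -0.6, 1.4]
grip_width: 0.785
grasp_force: 0.0
time: 22.45
eef_pos: [551.1, -188.5, 185.9]
tool_rot: [-0.001, 0.106, 0.994, 0.0]
ft_force: [0.4, 0.1, -0.0]
grip_width: 0.998
grasp_force: 0.0
time: 23.08
eef_pos: [493.5, -175.9, 244.8]
tool_rot: [-0.001, 0.106, 0.994, -0.0]
ft_force: [1.4, -0.6, -0.7]
grip_width: 0.999
grasp_force: 0.0
knob z [158.23377591 162.96690809 165.69744603]
post 35 [449.92385925 158.67424538  74.75385901]
can 1424 (((550.9317016601562, -188.293701171875), 14.003318786621094), np.float64(118.07400885124606), np.float64(1.2940440155090385))
at [ 493.5 -176.   244.9] yaw 77.8 t 23.18 jaw 0.999 F [-0.5  0.6 -0.1] -> rows [-5.97  0.06 -0.52] spin 0
```

View pics/w5.png

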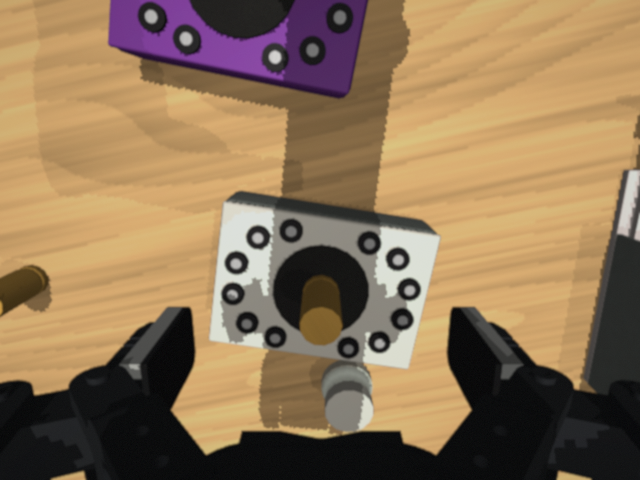

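The can stands upright on the pad, with its foot at about (321,290) and 1–2 mm from the pad's centre. The pin is still up, the drawer is out and the gripper is clear.

```bash
python3 -c "
from bench import manip
print(manip.hand_in())"
```

```text
the job is handed in; nothing more can be done
None
```

I handed the job in at about 23 s of the 67 s allowed: the can stands upright within about 2 mm of the pad's centre, the pin is parked about 10 mm up, and the drawer is fully out; no verdict came back.

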